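# Hold a glass cell in the light path of a bench photometer

### The arm

A 6-joint arm with a two-finger parallel gripper is mounted at the origin on the work surface. World frame = base frame: x ahead of the robot, y to its left, z up, the work surface at z = 0. Lengths are in m, angles in rad, forces in N, time in s.
With the tool pointing down it reaches from about 0.35 to 0.775 m from the base axis. Payload 5.5 kg.
Tool frame: the origin (TCP) lies between the finger pads; the fingertips stand 11 mm ahead of it and the grasp point (between the pads) lies 8 mm behind it (tips_ahead is the distance from the TCP to the fingertips, in m); z points along the fingers, y is the line along which they close (so a half turn about z gives the same grasp; the last joint's range is limited). The gripper opens to 85 mm and grips with 20 to 120 N. Pads are 22 mm wide; open, the fingers measure 114 mm over their backs; the gripper's body (76 mm by 85 mm) begins 54 mm behind the grasp point. The pads swing forward as they close: fully open they stand 13 mm farther back than shut.
Start: joints at [-1.314, 0.313, 0.046, 1.304, 0, 1.431], TCP at [0.222, -0.53, 0.242] pointing down, gripper open.
Joint ranges: [-2.76, 2.76], [-0.86, 1.69], [-1.03, 1.26], [-2.2, 2.34], [-1.47, 1.5], [-3.14, 3.14]. Speed limits (rad/s): [2.57, 2.57, 3.14, 3.14, 3.14, 3.14].

### API

Orientations are given as a unit quaternion [w, x, y, z].
In Python, from workcell import * gives the robot as it stands. The module is installed in compiled form; this text tells all that it offers.
- The arm moves only by the tool jog_arm, never from a script. Its argument "moves" is a list of rows, each an object with "fingers": the closure, from 0 (fully open) to 1 (shut); "slide": the shift along the tool's x, y, z in mm, a list of three; "angular": the turn, a rotation vector about the tool's x, y, z in degrees, a list of three. A call has 1 to 10 rows; each row is the pose to reach, as a shift and turn from the pose commanded when the call began, along the tool's axes at that moment; what a row does not reach only later rows make up. A row lasts 1/12 s, in which the tool goes at most 41.7 mm and 7.16 degrees, less where a joint would pass 70% of its speed; a pose out of reach is approached as far as the arm can. A call with a gripper value outside its range is refused whole. The fingers move at their own pace and stop on an object; "squeeze" is the grip in N (left out, the last holds). Time passes only in rows, so rows that repeat a pose let the fingers close. It gives the time, the measured TCP pose, the force, the opening and the grip force at its end, in the units of the state.
- get_state(): the state, without advancing time (a new reading comes with each control period).
- read_camera(name): name is "scene" or "top" or "wrist"; returns a dict with "color" (384x512x3 uint8, red, green, blue), "fovy" (degrees; the focal length in pixels is half the picture's height over the tangent of half this angle, whatever the lens; pixels are square), "cx", "cy" (the principal point, pixels), "world_from_camera" (4x4, takes a point from camera to world coordinates); the wrist camera has in their place "tool_from_camera" (4x4, takes a point from camera to tool coordinates, whose origin is the TCP and whose axes are the flange's). Camera axes: x right, y down, z forward; pixel columns grow to the right and rows downward; lengths in m; the calibration is good to about 2 mm. A picture is of the moment at which its call begins: read the wrist's pose just before it. There is no depth.
- hand_in(): hands the job in; it is judged then, once.
Trained networks look in a picture, given as the dict that the camera call returned (one of the last four; its "shot" number tells which), for a name from the list of things; names that differ only in an ending like _2 or _b are one class to them, and where a whole thing is asked for, a point or a joint stands for the part that bears it (a point fixed in the world has none). Each returns a list of dicts, best first, with "p" (0 to 1); they miss things now and then, are a little off and sometimes report something else, mostly with a low value. They report only what shows in the picture. A call takes as long as a camera call. They do not tell look-alikes from the thing itself.
- look_for(target, picture): "point" ([column, row] in pixels, amid what is visible of it).
- tip_of(target, picture): "point" ([column, row] in pixels: a listed point, or the origin of a listed thing).
The state is a dict: "clock": time; "joint_pos": joint angles; "qvel": joint speeds; "tau": joint torques, N m; "tcp_pos": TCP position; "orientation": TCP orientation; "wrist_force": force on the tool from outside, world axes, zero at the start; "ft_torque": the same for the moment, N m; "finger_gap": finger opening in m; "grip_force": force on a finger pad.
Only numpy, scipy, OpenCV 4.12 (cv2) and the standard library are available. Lean on these libraries where they do the work, as an engineer would, in place of code of your own. Each camera call takes 0.05 s, during which the arm holds its last target. There are 200 camera calls.

### The job

First push the plywood light-meter carton along its rollers, without lifting it, until it is fully home against the stop of the bay. Then pick up the glass cell by its two frosted (long) faces only, never touching the clear end faces with the fingers, and hold it upright in the light path about half-way between the lamp and the carton, centred on the beam with its clear faces square to the beam. Finish while still holding it there, steady in the air; leave everything else on the bench where it is.

Things in the scene. Friction and masses are not known exactly. Their poses are not given: they have to be found in the camera images.
- rig: fixed rig on a steel plate 140 x 570 x 12 mm; origin underneath on the beam line, y along the beam: lamp tube (50 mm wide, centre 90 mm up) on a 60 mm block from y = -205 mm back; crossbar stop at y = 0 (66 mm high); track y = 0 to 250 mm: free steel rollers, tops 50 mm up, between aluminium sides 122 mm over the outside, 58 mm high (75 mm in the bay, y = -10 to 100)
- bay_home (a point): centre that the carton has when it is fully home against the bay's stop: 50 mm beyond the stop's face, 90 mm above the table; axes as the rig's, so the carton is pushed along this point's -y
- tote_mid (a point): loose plywood light-meter carton on the rollers, 104 (x, across the track) x 100 (y, along it) x 80 mm tall, 0.5 to 0.8 kg; this is its centre, 90 mm above the table; a round window in the middle of its -y face looks at the lamp. It has 3 mm play each side between the track's sides, starts 70 to 120 mm short of home, and rolls easily, with under 1 N
- beam_mid (a point): point on the axis of the beam about half-way between the lamp's lens (105 mm to its -y) and the bay's stop (100 mm to its +y), 90 mm above the table; its y axis runs along the beam (10 mm wide), z up. Nothing else stands in this gap above the 12 mm base plate
- cell_mid (a point): the loose glass cell, a closed rectangular block 26 (x) x 40 (y) x 60 mm tall (z), about 0.11 kg, standing upright on one of two equal wooden blocks (70 x 70 x 25 mm); this is its centre, 30 mm above its foot. Grip it across its x axis (26 mm)
- frosted_a: frosted long face of the cell on its +x side, a 3 x 40 x 60 mm pane; origin at the pane's lower edge, 11.5 mm off the cell's middle
- frosted_b: frosted long face of the cell on its -x side, same size
- clear_a: clear glass end face of the cell on its +y side, a 20 mm wide, 60 mm tall pane between the frosted ones, flush with their ends; not to be touched by the fingers; light passes through it along the cell's y axis
- clear_b: clear glass end face of the cell on its -y side, same
- weight: small round steel weight with a knob, 36 mm across, 45 mm tall, standing on the other wooden block (bystander); origin at its underside
- big_weight: round steel weight with a knob, 52 mm across, 70 mm tall (bystander); origin at its underside
- clamp: small dark C-shaped clamp lying flat between the two wooden blocks, about 45 x 105 x 14 mm (bystander); origin at its underside
- stand: loose magnetic stand: dark 50 x 60 x 55 mm block with a 14 mm steel post up to 150 mm (bystander); origin at its underside
- offcut: dark wooden offcut 50 x 150 x 22 mm, lying beyond the rig (bystander); origin at its underside
- bar: flat steel bar 20 x 220 x 12 mm, lying beyond the rig (bystander); origin at its underside
- step_block: aluminium block 60 x 50 x 40 mm to the left (bystander); origin at its underside
There are look-alikes about, which are no part of the job. Leave any blue or pink look-alike of the part that bears cell_mid alone.

How it is judged:
By the outcome, as a careful person would: the job done as asked, in the order asked, and still so for the second after the job is handed in, while the arm keeps its last pose, push and grip.
It also fails if it takes over 48 s, if anything falls off the work surface, if the arm or the gripper's body presses on something with over 40 N, if the wrist force passes 120 N, or if a joint passes its speed limit or range.

## Working session

There is one attempt and no reset: what is moved stays moved. The work goes in short steps, Python scripts to look and compute and a tool call to move; the robot and the scene stay as the last step left them, time stands still between calls to the robot, and variables do not carry over. Pictures are saved under pics/ and viewed, at most 10 in all, crops included, and the job is handed in when it is done.

Besides the shell and the picture viewer there is one more tool, called after "Emit:" as name([rows], argument=value, ...), one row to a line, values as JSON. jog_arm: Moves the arm, as the interface text tells. Its arguments: {"type":"object","properties":{"moves":{"type":"array","items":{"type":"object","properties":{"fingers":{"type":"number"},"slide":{"type":"array","items":{"type":"number"}},"angular":{"type":"array","items":{"type":"number"}}}}},"squeeze":{"type":"number"}},"required":["moves"]}

```bash
mkdir -p pics
cat > h.py <<'E'
import numpy as np, cv2
from workcell import *
from scipy.spatial.transform import Rotation as R
def TW():
    s=get_state(); T=np.eye(4); q=s["orientation"]; T[:3,:3]=R.from_quat([q[1],q[2],q[3],q[0]]).as_matrix(); T[:3,3]=s["tcp_pos"]; return T
def cam(n):
    T=TW(); p=read_camera(n)
    p["T"]=T@np.array(p["tool_from_camera"]) if n=="wrist" else np.array(p["world_from_camera"]); return p
def ray(p,uv):
    f=p["color"].shape[0]/2/np.tan(np.radians(p["fovy"])/2)
    d=np.array([(uv[0]-p["cx"])/f,(uv[1]-p["cy"])/f,1]); return p["T"][:3,3],p["T"][:3,:3]@d
def atz(p,uv,z):
    o,d=ray(p,uv); return o+d*(z-o[2])/d[2]
def tri(*pu):
    A=np.zeros((3,3));b=np.zeros(3)
    for p,u in pu:
        o,d=ray(p,u); d=d/np.linalg.norm(d); M=np.eye(3)-np.outer(d,d); A+=M;b+=M@o
    return np.linalg.solve(A,b)
def proj(p,X):
    f=p["color"].shape[0]/2/np.tan(np.radians(p["fovy"])/2)
    c=np.linalg.inv(p["T"])@np.append(X,1); return [p["cx"]+f*c[0]/c[2],p["cy"]+f*c[1]/c[2]]
E
python3 - <<'E'
from h import *
np.set_printoptions(precision=4,suppress=True)
P={n:cam(n) for n in("scene","top")}
for n,p in P.items():
    cv2.imwrite(f"pics/{n}0.png",cv2.resize(p["color"][:,:,::-1],(768,576),interpolation=cv2.INTER_CUBIC))
    print(n,p["T"][:3,3],p["fovy"])
    for t in("bay_home","tote_mid","beam_mid","cell_mid","rig","clear_a","frosted_a"):
        print(t,[(np.round(d["point"],1).tolist(),round(d["p"],2)) for d in tip_of(t,p)][:4])
print(get_state())
E
```

```text
scene [1.1421 0.2765 0.9974] 52.575157568402936
bay_home [([255.7, 199.2], 0.58), ([314.5, 179.5], 0.45)]
tote_mid [([284.1, 211.7], 0.63)]
beam_mid [([208.5, 185.4], 0.87), ([166.8, 249.5], 0.47)]
cell_mid [([343.0, 189.3], 0.58), ([313.1, 181.6], 0.56), ([319.3, 165.2], 0.54)]
rig [([239.4, 212.8], 0.73), ([120.6, 173.7], 0.3)]
clear_a [([333.5, 197.0], 0.56), ([316.0, 189.1], 0.54), ([315.2, 174.9], 0.48)]
frosted_a [([306.6, 184.8], 0.65), ([327.1, 175.7], 0.65), ([342.1, 200.1], 0.62), ([318.7, 170.3], 0.41)]
top [0.4118 0.0013 1.1017] 55.472524744502735
bay_home [([230.0, 182.3], 0.72)]
tote_mid [([289.5, 181.0], 0.32)]
beam_mid [([288.6, 182.1], 0.68)]
cell_mid [([192.8, 238.0], 0.68), ([191.7, 271.0], 0.67), ([161.4, 241.5], 0.65), ([230.3, 185.9], 0.61)]
rig [([250.2, 185.9], 0.97)]
clear_a [([168.8, 242.2], 0.57), ([253.0, 188.9], 0.53), ([202.5, 241.5], 0.46), ([190.7, 262.9], 0.38)]
frosted_a [([249.5, 240.0], 0.75), ([167.3, 250.8], 0.51), ([195.8, 272.9], 0.5), ([193.7, 244.2], 0.43)]
{'clock': 0.8, 'joint_pos': array([-1.3136,  0.3132,  0.0461,  1.3036,  0.    ,  1.4312]), 'qvel': array([ 0.0021,  0.0007,  0.0022, -0.0016,  0.0007, -0.0004]), 'tau': array([ -0.0002, -48.0392,  29.8793,  -0.    ,   0.0001,   0.    ]), 'tcp_pos': array([ 0.2222, -0.5304,  0.2424]), 'orientation': array([0.0001, 0.9804, 0.1971, 0.    ]), 'wrist_force': array([-0.654 , -0.7173, -0.3658]), 'ft_torque': array([ 0.0284,  0.0114, -0.0179]), 'grip_force': 0.0, 'finger_gap': 0.08521631760847939}
```

View pics/scene0.png

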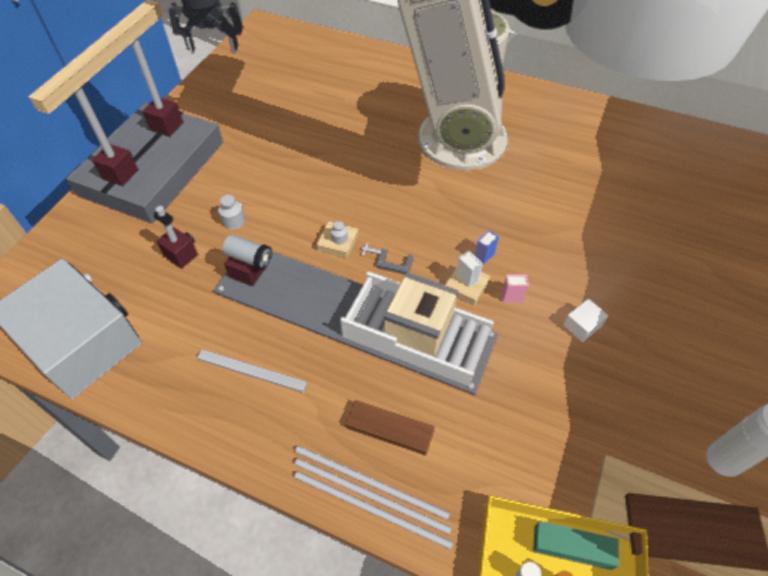

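View pics/top0.png

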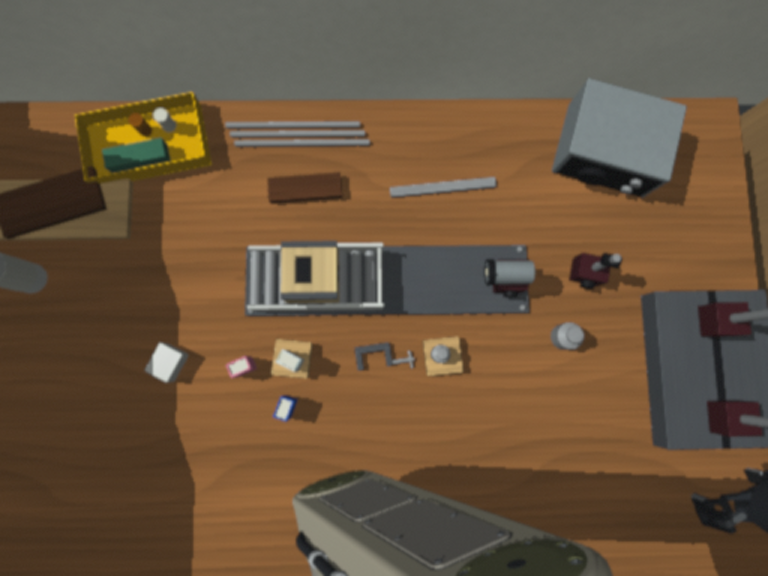

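Scene (768×576): the cell candidates are grey glass on a wooden block (468,268), blue (487,247) and pink (515,289). In the top view they are at (289,360), (285,408) and (239,366). I choose the uncoloured one standing on the block. The carton is at top (309,270), with the lamp to its right.

Run:
```python
from h import *
np.set_printoptions(precision=4,suppress=True)
t=cam("top"); s=cam("scene")
k=1/1.5
# cell_mid
print("cell",tri((t,[192.8,239.5]),(s,[312.5,180.5])))
print("cell z.055", atz(t,[192.8,239],.055), atz(s,[312.5,180.5],.055))
for n,u in dict(blue=(285*k,408*k),pink=(239*k,366*k),stepb=(166*k,362*k),clamp=(385*k,355*k),w=(441*k,354*k),bigw=(569*k,335*k)).items(): print(n,atz(t,u,.04))
print("beam", tri((t,[288.6,182.1]),(s,[208.5,185.4])))
print("bayhome", tri((t,[230,182.3]),(s,[255.7,199.2])))
print("tote", atz(s,[284.1,211.7],.09))
print("rig",tri((t,[250.2,185.9]),(s,[239.4,212.8])))
for c in((247,315),(529,315),(528,245),(247,245)): print("plate",atz(t,(c[0]*k,c[1]*k),.012))
for c in((281,242),(337,242),(337,295),(281,298)): print("cartontop",atz(t,(c[0]*k,c[1]*k),.13))
c1=s["color"][140:240,260:370,::-1]; c2=t["color"][200:290,140:250,::-1]
cv2.imwrite("pics/crop1.png",np.hstack([cv2.resize(c1,(400,400),interpolation=cv2.INTER_CUBIC),cv2.resize(c2,(400,400),interpolation=cv2.INTER_CUBIC)]))
```

```text
cell [0.4293 0.1556 0.0527]
cell z.055 [0.4308 0.1548 0.055 ] [0.4307 0.1564 0.055 ]
blue [0.3381 0.1643 0.04  ]
pink [0.4184 0.2525 0.04  ]
stepb [0.4282 0.3912 0.04  ]
clamp [ 0.4348 -0.0269  0.04  ]
w [ 0.435  -0.1352  0.04  ]
bigw [ 0.4678 -0.3864  0.04  ]
beam [ 0.5859 -0.1167  0.0774]
bayhome [0.5866 0.0422 0.099 ]
tote [0.5895 0.1237 0.09  ]
rig [ 0.5909 -0.0124 -0.0011]
plate [0.5188 0.2452 0.012 ]
plate [ 0.5106 -0.3183  0.012 ]
plate [ 0.6541 -0.3239  0.012 ]
plate [0.6609 0.2476 0.012 ]
cartontop [0.6387 0.1599 0.13  ]
cartontop [0.6375 0.0589 0.13  ]
cartontop [0.5407 0.0594 0.13  ]
cartontop [0.5367 0.159  0.13  ]
```

View pics/crop1.png

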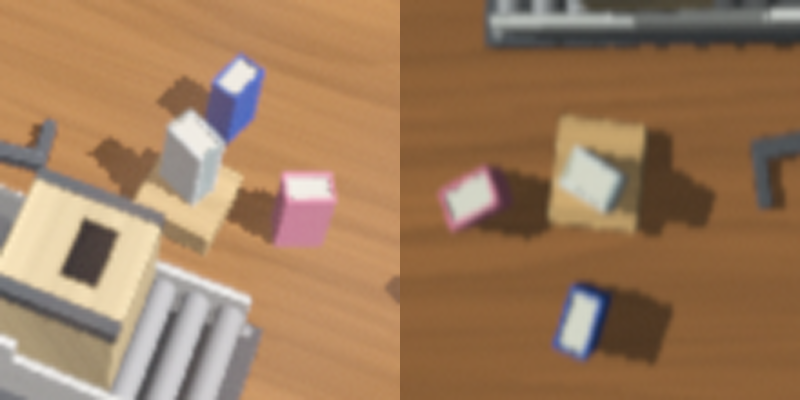

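The close crop confirms the grey/clear cell on the wooden block, with blue and pink standing on the bench. The measured heights agree (cell centre 53 mm, carton about 71 mm short of home). Next I move up and across, turning the tool for the push.

Emit:
jog_arm([
  {"fingers":0,"slide":[155,-369,-60],"angular":[0,0,-66.5]},
  {"fingers":0,"slide":[155,-369,-60],"angular":[0,0,-66.5]},
  {"fingers":0,"slide":[155,-369,-60],"angular":[0,0,-66.5]},
  {"fingers":0,"slide":[155,-369,-60],"angular":[0,0,-66.5]},
  {"fingers":0.5,"slide":[155,-369,-60],"angular":[0,0,-66.5]},
  {"fingers":0.5,"slide":[155,-369,-60],"angular":[0,0,-66.5]},
  {"fingers":0.5,"slide":[155,-369,-60],"angular":[0,0,-66.5]},
  {"fingers":0.5,"slide":[155,-369,-60],"angular":[0,0,-66.5]},
  {"fingers":0.5,"slide":[155,-369,-60],"angular":[0,0,-66.5]},
  {"fingers":0.5,"slide":[155,-369,-60],"angular":[0,0,-66.5]},
])

```text
clock: 1.73
tcp_pos: [0.2216, -0.1273, 0.3029]
orientation: [0.001, 0.71, 0.704, 0.0]
wrist_force: [1.1, 0.1, -0.5]
finger_gap: 0.0427
grip_force: 0.0
```

Emit:
jog_arm([
  {"fingers":0.5,"slide":[230,250,-20]},
  {"fingers":0.5,"slide":[230,250,-20]},
  {"fingers":0.5,"slide":[230,250,-20]},
  {"fingers":0.5,"slide":[230,250,-20]},
  {"fingers":0.5,"slide":[230,250,-20]},
  {"fingers":0.5,"slide":[230,250,-20]},
  {"fingers":0.5,"slide":[230,250,-20]},
  {"fingers":0.5,"slide":[230,250,-20]},
  {"fingers":0.5,"slide":[230,250,-20]},
  {"fingers":0.5,"slide":[230,250,-20]},
])

```text
schema error: expected keys fingers, slide, angular
```

Run:
```python
from h import *
np.set_printoptions(precision=4,suppress=True)
w=cam("wrist"); print(w["T"],w["fovy"],TW()[:3,3]); 
np.savez("w1.npz",**{k:w[k] for k in("color","fovy","cx","cy","T")})
cv2.imwrite("pics/w1.png",cv2.resize(w["color"][:,:,::-1],(768,576),interpolation=cv2.INTER_CUBIC))
for n in("cell_mid","tote_mid","bay_home","beam_mid","rig"): print(n,[(np.round(d["point"],1).tolist(),round(d["p"],2)) for d in tip_of(n,w)][:4])
```

```text
[[ 1.     -0.0073 -0.0011  0.2215]
 [-0.0073 -0.9627 -0.2705 -0.0583]
 [ 0.0009  0.2705 -0.9627  0.4333]
 [ 0.      0.      0.      1.    ]] 67.57269454076163 [ 0.221  -0.1238  0.3036]
cell_mid []
tote_mid []
bay_home []
beam_mid []
rig []
```

View pics/w1.png

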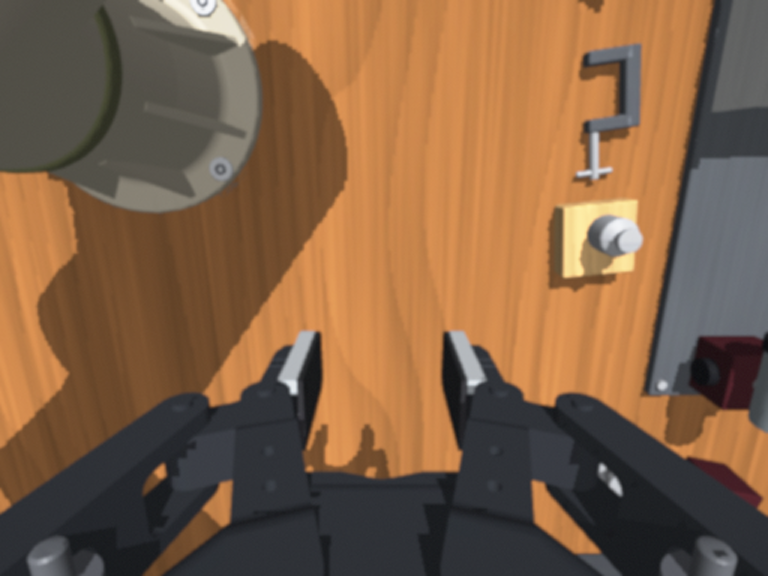

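The wrist view (before any move, since that call was refused) shows the clamp at (612,110), the weight on its block at (605,240) and the rig plate on the right. I'll resend the move with the turn given.

Emit:
jog_arm([
  {"fingers":0.5,"slide":[190,270,-40],"angular":[0,0,0]},
  {"fingers":0.5,"slide":[190,270,-40],"angular":[0,0,0]},
  {"fingers":0.5,"slide":[190,270,-40],"angular":[0,0,0]},
  {"fingers":0.5,"slide":[190,270,-40],"angular":[0,0,0]},
  {"fingers":0.5,"slide":[190,270,-40],"angular":[0,0,0]},
  {"fingers":0.5,"slide":[190,270,-40],"angular":[0,0,0]},
  {"fingers":0.5,"slide":[190,270,-40],"angular":[0,0,0]},
  {"fingers":0.5,"slide":[190,270,-40],"angular":[0,0,0]},
  {"fingers":0.5,"slide":[190,270,-40],"angular":[0,0,0]},
  {"fingers":0.5,"slide":[190,270,-40],"angular":[0,0,0]},
])

```text
clock: 2.87
tcp_pos: [0.4975, 0.0561, 0.3398]
orientation: [-0.001, 0.712, 0.702, -0.001]
wrist_force: [0.6, -0.5, -1.0]
finger_gap: 0.0429
grip_force: 0.0
```

Run:
```python
from h import *
np.set_printoptions(precision=4,suppress=True)
w=cam("wrist"); print(w["T"][:3,3],get_state()["orientation"],TW()[:3,3]); 
np.savez("w1.npz",**{k:w[k] for k in("color","fovy","cx","cy","T")})
cv2.imwrite("pics/w2.png",cv2.resize(w["color"][:,:,::-1],(768,576),interpolation=cv2.INTER_CUBIC))
for n in("cell_mid","tote_mid","bay_home","beam_mid","rig"): print(n,[(np.round(d["point"],1).tolist(),round(d["p"],2)) for d in tip_of(n,w)][:4])
```

```text
[0.4984 0.1251 0.4703] [-0.0012  0.7121  0.7021 -0.0014] [0.4961 0.0555 0.3404]
cell_mid [([146.1, 77.3], 0.97), ([204.4, 81.2], 0.78), ([191.8, 4.7], 0.7)]
tote_mid [([198.6, 93.3], 0.56)]
bay_home [([321.0, 170.3], 0.63)]
beam_mid [([208.7, 83.6], 0.19)]
rig [([310.9, 186.2], 0.8)]
```

View pics/w2.png

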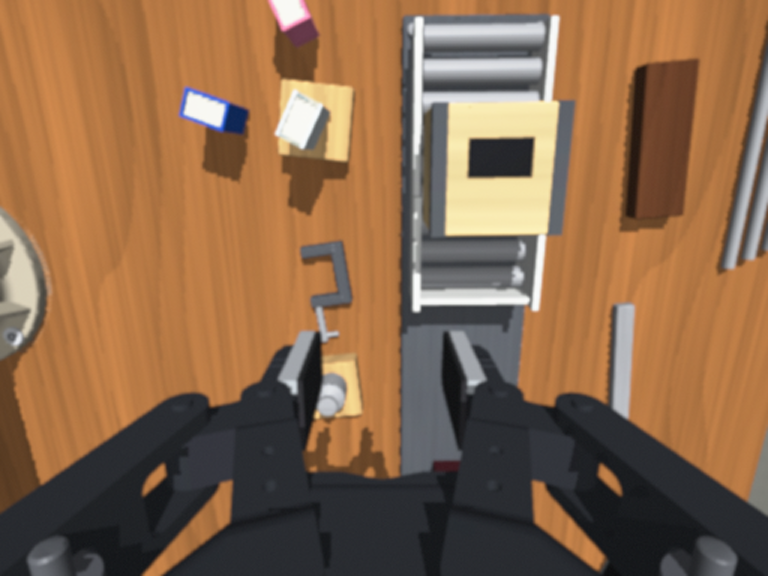

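Run:
```python
from h import *
np.set_printoptions(precision=4,suppress=True)
w={k:v for k,v in np.load("w1.npz").items()}
k=1/1.5
def z(n,u,h): print(n,atz(w,(u[0]*k,u[1]*k),h)[:2])
for u in((433,103),(575,101),(562,234),(433,236)): z("cart",u,.13)
for u in((414,17),(558,15)): z("railend",u,.058)
for u in((413,310),(540,308)): z("railbay",u,.075)
for u in((420,292),(525,292),(420,304),(525,304)): z("stop",u,.066)
for u in((402,310),(402,470),(521,310),(519,400)): z("plate",u,.012)
for u in((303,92),(327,104),(318,138),(279,133)): z("celltop",u,.085)
for u in((281,80),(353,87),(349,160),(279,152)): z("block",u,.025)
t=cam("top")
print("cellmid",tri((w,[204.4,81.2]),(t,[192.8,239.3])))
# crop of cell
c=cv2.resize(w["color"][40:120,170:250,::-1],(480,480),interpolation=cv2.INTER_CUBIC)
cv2.imwrite("pics/cell.png",c)
```

```text
cart [0.5356 0.162 ]
cart [0.64  0.162]
cart [0.6404 0.0631]
cart [0.5376 0.0627]
railend [0.526  0.2383]
railend [0.6482 0.2381]
railbay [ 0.5259 -0.0202]
railbay [ 0.6494 -0.0195]
stop [ 0.5333 -0.0048]
stop [ 0.6366 -0.0059]
stop [ 0.5334 -0.0173]
stop [ 0.6376 -0.0184]
plate [ 0.5179 -0.0433]
plate [ 0.518  -0.2583]
plate [ 0.6522 -0.0447]
plate [ 0.6584 -0.1596]
celltop [0.4325 0.1767]
celltop [0.452  0.1672]
celltop [0.443  0.1402]
celltop [0.41   0.1447]
block [0.4019 0.1957]
block [0.4703 0.1886]
block [0.4643 0.1213]
block [0.3949 0.1298]
cellmid [0.4297 0.1549 0.0576]
```

View pics/cell.png

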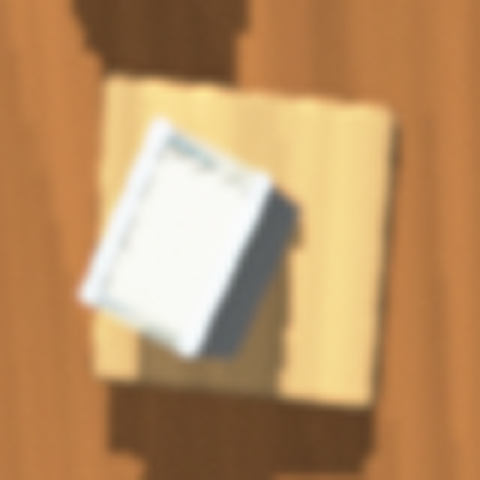

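The wrist crop shows the clear cell standing on its block, with top corners (158,118), (270,178), (197,357) and (82,298). Its long axis is about 65° from x. Carton rear face is at y≈0.162 and the track centre at x≈0.588. Next is the move behind the carton.

Emit:
jog_arm([
  {"fingers":0.5,"slide":[161,90,0],"angular":[0,0,0]},
  {"fingers":0.5,"slide":[161,90,0],"angular":[0,0,0]},
  {"fingers":0.5,"slide":[161,90,0],"angular":[0,0,0]},
  {"fingers":0.5,"slide":[161,90,0],"angular":[0,0,0]},
  {"fingers":0.5,"slide":[161,90,0],"angular":[0,0,0]},
  {"fingers":0.5,"slide":[161,90,200],"angular":[0,0,0]},
  {"fingers":0.5,"slide":[161,90,200],"angular":[0,0,0]},
  {"fingers":0.5,"slide":[161,90,200],"angular":[0,0,0]},
  {"fingers":0.5,"slide":[161,90,200],"angular":[0,0,0]},
  {"fingers":0.5,"slide":[161,90,200],"angular":[0,0,0]},
])

```text
clock: 4.05
tcp_pos: [0.5858, 0.2152, 0.1398]
orientation: [-0.0, 0.712, 0.702, -0.001]
wrist_force: [-0.0, -0.3, -0.2]
finger_gap: 0.0428
grip_force: 0.0
```

Run:
```python
from h import *
np.set_printoptions(precision=4,suppress=True)
w={k:v for k,v in np.load("w1.npz").items()}
c=[atz(w,(170+u/6-.4,40+v/6-.4),.085)[:2] for u,v in((158,118),(270,178),(197,357),(82,298))]
c=np.array(c); print(c, c.mean(0))
for i,j in((3,0),(2,1),(0,1),(3,2)):
    d=c[j]-c[i]; print(np.linalg.norm(d),np.degrees(np.arctan2(d[1],d[0])))
print(get_state()["tcp_pos"],get_state()["wrist_force"])
```

```text
[[0.4251 0.1792]
 [0.4477 0.1673]
 [0.4303 0.1317]
 [0.4065 0.144 ]] [0.4274 0.1556]
0.039824205926674815 62.19267546113124
0.03971003170113519 63.90474665278928
0.025582923441366198 -27.728195144753226
0.026769831381952006 -27.44939143225356
[0.5858 0.2152 0.1398] [-0.0486 -0.2893 -0.2405]
```

Emit:
jog_arm([
  {"fingers":0.5,"slide":[0,2,40],"angular":[0,0,0]},
  {"fingers":0.5,"slide":[0,2,50],"angular":[0,0,0]},
  {"fingers":0.5,"slide":[0,2,50],"angular":[0,0,0]},
  {"fingers":0.5,"slide":[-15,2,50],"angular":[0,0,0]},
  {"fingers":0.5,"slide":[-28,2,50],"angular":[0,0,0]},
  {"fingers":0.5,"slide":[-34,2,50],"angular":[0,0,0]},
  {"fingers":0.5,"slide":[-38,2,50],"angular":[0,0,0]},
  {"fingers":0.5,"slide":[-42,2,50],"angular":[0,0,0]},
  {"fingers":0.5,"slide":[-47,2,50],"angular":[0,0,0]},
  {"fingers":0.5,"slide":[-52,2,50],"angular":[0,0,0]},
])

```text
clock: 4.88
tcp_pos: [0.5889, 0.1638, 0.0929]
orientation: [0.0, 0.712, 0.702, 0.001]
wrist_force: [1.6, -0.1, 0.6]
finger_gap: 0.0426
grip_force: 0.0
```

Emit:
jog_arm([
  {"fingers":0.5,"slide":[-5,0,0],"angular":[0,0,0]},
  {"fingers":0.5,"slide":[-10,0,0],"angular":[0,0,0]},
  {"fingers":0.5,"slide":[-15,0,0],"angular":[0,0,0]},
  {"fingers":0.5,"slide":[-20,0,0],"angular":[0,0,0]},
  {"fingers":0.5,"slide":[-25,0,0],"angular":[0,0,0]},
  {"fingers":0.5,"slide":[-30,0,0],"angular":[0,0,0]},
  {"fingers":0.5,"slide":[-35,0,0],"angular":[0,0,0]},
  {"fingers":0.5,"slide":[-40,0,0],"angular":[0,0,0]},
  {"fingers":0.5,"slide":[-45,0,0],"angular":[0,0,0]},
  {"fingers":0.5,"slide":[-50,0,0],"angular":[0,0,0]},
])

```text
clock: 5.72
tcp_pos: [0.5878, 0.1135, 0.0922]
orientation: [-0.0, 0.712, 0.702, -0.0]
wrist_force: [0.2, 0.7, -0.8]
finger_gap: 0.0427
grip_force: 0.0
```

Emit:
jog_arm([
  {"fingers":0.5,"slide":[-2,0,0],"angular":[0,0,0]},
  {"fingers":0.5,"slide":[-4,0,0],"angular":[0,0,0]},
  {"fingers":0.5,"slide":[-6,0,0],"angular":[0,0,0]},
  {"fingers":0.5,"slide":[-8,0,0],"angular":[0,0,0]},
  {"fingers":0.5,"slide":[-9,0,0],"angular":[0,0,0]},
  {"fingers":0.5,"slide":[-10,0,0],"angular":[0,0,0]},
])

```text
clock: 6.22
tcp_pos: [0.5877, 0.104, 0.0923]
orientation: [-0.0, 0.712, 0.702, -0.0]
wrist_force: [-0.3, 1.4, 0.1]
finger_gap: 0.0426
grip_force: 0.0
```

Emit:
jog_arm([
  {"fingers":0.5,"slide":[-1,0,0],"angular":[0,0,0]},
  {"fingers":0.5,"slide":[-2,0,0],"angular":[0,0,0]},
  {"fingers":0.5,"slide":[-2,0,0],"angular":[0,0,0]},
])

```text
clock: 6.47
tcp_pos: [0.5877, 0.1018, 0.0923]
orientation: [0.0, 0.712, 0.702, -0.0]
wrist_force: [-0.1, 1.0, -0.7]
finger_gap: 0.0428
grip_force: 0.0
```

Emit:
jog_arm([
  {"fingers":0.5,"slide":[-1,0,0],"angular":[0,0,0]},
  {"fingers":0.5,"slide":[-2,0,0],"angular":[0,0,0]},
  {"fingers":0.5,"slide":[-3,0,0],"angular":[0,0,0]},
])

```text
clock: 6.72
tcp_pos: [0.588, 0.1006, 0.0928]
orientation: [-0.001, 0.711, 0.703, 0.002]
wrist_force: [-0.4, 9.7, 3.6]
finger_gap: 0.0427
grip_force: 0.0
```

Emit:
jog_arm([
  {"fingers":0.5,"slide":[-1,0,0],"angular":[0,0,0]},
  {"fingers":0.5,"slide":[-2,0,0],"angular":[0,0,0]},
])

```text
clock: 6.88
tcp_pos: [0.5883, 0.0999, 0.0935]
orientation: [-0.001, 0.711, 0.703, 0.003]
wrist_force: [-1.2, 12.3, 6.3]
finger_gap: 0.0425
grip_force: 0.0
```

Carton is against the stop (12 N at the expected position). Now I back off gently and rise, then go over the cell.

Emit:
jog_arm([
  {"fingers":0.5,"slide":[3,0,0],"angular":[0,0,0]},
  {"fingers":0.5,"slide":[6,0,0],"angular":[0,0,0]},
  {"fingers":0.5,"slide":[15,0,0],"angular":[0,0,0]},
  {"fingers":0.5,"slide":[40,0,0],"angular":[0,0,0]},
  {"fingers":0.5,"slide":[40,0,-40],"angular":[0,0,0]},
  {"fingers":0.5,"slide":[40,0,-80],"angular":[0,0,0]},
  {"fingers":0.5,"slide":[40,0,-120],"angular":[0,0,0]},
  {"fingers":0.5,"slide":[40,0,-160],"angular":[0,0,0]},
  {"fingers":0.5,"slide":[40,0,-200],"angular":[0,0,0]},
  {"fingers":0.5,"slide":[40,0,-210],"angular":[0,0,0]},
])

```text
clock: 7.72
tcp_pos: [0.59, 0.1374, 0.3095]
orientation: [0.003, 0.712, 0.702, 0.004]
wrist_force: [1.3, -0.7, 1.6]
finger_gap: 0.0423
grip_force: 0.0
```

Emit:
jog_arm([
  {"fingers":0.45,"slide":[0,-161,0],"angular":[0,0,26.5]},
  {"fingers":0.45,"slide":[0,-161,0],"angular":[0,0,26.5]},
  {"fingers":0.45,"slide":[0,-161,0],"angular":[0,0,26.5]},
  {"fingers":0.45,"slide":[0,-161,0],"angular":[0,0,26.5]},
  {"fingers":0.45,"slide":[0,-161,0],"angular":[0,0,26.5]},
  {"fingers":0.45,"slide":[0,-161,0],"angular":[0,0,26.5]},
])

```text
clock: 8.22
tcp_pos: [0.4253, 0.1393, 0.3025]
orientation: [0.0, 0.854, 0.521, 0.0]
wrist_force: [0.8, 0.6, 0.2]
finger_gap: 0.0473
grip_force: 0.0
```

Run:
```python
from h import *
np.set_printoptions(precision=4,suppress=True)
T=TW(); w=cam("wrist"); t=cam("top"); print(T)
np.savez("w2.npz",**{k:w[k] for k in("color","fovy","cx","cy","T")})
a=cv2.resize(w["color"][:,:,::-1],(512,384)); 
b=cv2.resize(t["color"][150:230,150:270,::-1],(576,384),interpolation=cv2.INTER_CUBIC)
cv2.imwrite("pics/w3.png",cv2.resize(np.hstack([a,b])[:,:],(800,282)) if 0 else cv2.resize(np.vstack([cv2.resize(a,(576,432)),b[:168+0] if 0 else cv2.resize(b,(252,168)).repeat(1,0) if 0 else cv2.copyMakeBorder(cv2.resize(b,(252,168)),0,0,0,324,cv2.BORDER_CONSTANT)]),(576,600)))
```

```text
[[ 0.457   0.8895  0.0004  0.4253]
 [ 0.8895 -0.457  -0.0004  0.1393]
 [-0.0002  0.0005 -1.      0.3025]
 [ 0.      0.      0.      1.    ]]
```

View pics/w3.png

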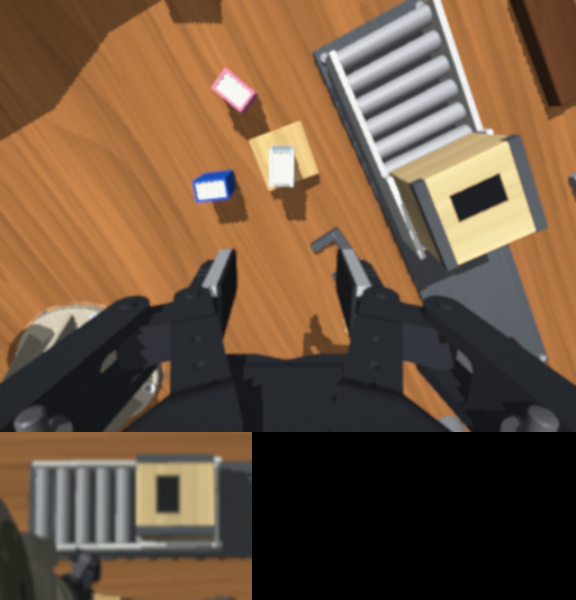

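The carton sits at the stop in both views (top inset (177,497)). The cell, at (282,167), now lies square with the tool. I refine its position from the bright top.

Run:
```python
from h import *
np.set_printoptions(precision=4,suppress=True)
w={k:v for k,v in np.load("w2.npz").items()}
g=cv2.resize(w["color"][120:175,225:280],None,fx=4,fy=4,interpolation=cv2.INTER_CUBIC)
m=(g.min(2)>165).astype(np.uint8)
n,l,st,ce=cv2.connectedComponentsWithStats(m); i=1+np.argmax(st[1:,4])
pts=np.argwhere(l==i)[:,::-1]
wp=np.array([atz(w,(225+(u+.5)/4-.5,120+(v+.5)/4-.5),.085)[:2] for u,v in pts])*1000
r=cv2.minAreaRect(wp.astype(np.float32)); print(st[i],r, wp.mean(0))
T=TW(); d=np.append(np.array(r[0])/1000,.055)-T[:3,3]; print("tool delta mm",T[:3,:3].T@d*1000)
```

```text
[   53    34    95   152 13239] ((427.5501403808594, 157.76559448242188), (46.05850601196289, 28.230545043945312), 61.95761489868164) [427.6666 158.1418]
tool delta mm [ 16.1426  -9.1341 247.4614]
```

Emit:
jog_arm([
  {"fingers":0.45,"slide":[15,-9,40],"angular":[0,0,0]},
  {"fingers":0.45,"slide":[15,-9,80],"angular":[0,0,0]},
  {"fingers":0.45,"slide":[15,-9,120],"angular":[0,0,0]},
  {"fingers":0.45,"slide":[15,-9,130],"angular":[0,0,0]},
  {"fingers":0.45,"slide":[15,-9,130],"angular":[0,0,0]},
  {"fingers":0.45,"slide":[15,-9,130],"angular":[0,0,0]},
  {"fingers":0.45,"slide":[15,-9,130],"angular":[0,0,0]},
])

```text
clock: 8.9
tcp_pos: [0.4283, 0.1568, 0.1745]
orientation: [0.001, 0.854, 0.52, 0.002]
wrist_force: [0.4, -0.7, 1.1]
finger_gap: 0.0473
grip_force: 0.0
```

Run:
```python
from h import *
np.set_printoptions(precision=4,suppress=True)
T=TW(); w=cam("wrist"); print(T)
np.savez("w3.npz",**{k:w[k] for k in("color","fovy","cx","cy","T")})
c=np.array(proj(w,[.4276,.1565,.07])).astype(int); print(c)
x0,y0=max(c[0]-60,0),max(c[1]-60,0); print(x0,y0)
cv2.imwrite("pics/w4.png",cv2.resize(w["color"][y0:y0+120,x0:x0+120,::-1],(480,480),interpolation=cv2.INTER_CUBIC))
```

```text
[[ 0.4584  0.8887  0.0035  0.4283]
 [ 0.8887 -0.4584  0.0005  0.1568]
 [ 0.002   0.0029 -1.      0.1745]
 [ 0.      0.      0.      1.    ]]
[254 188]
194 128
```

View pics/w4.png

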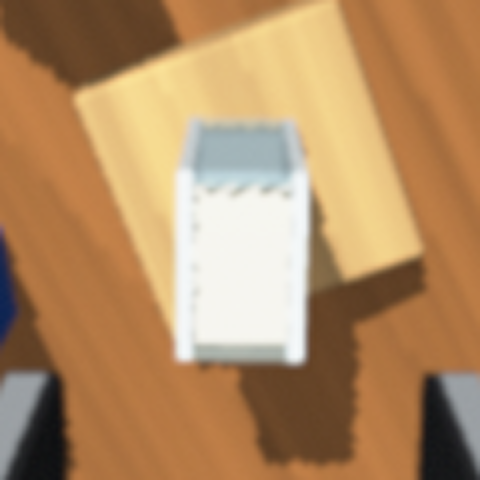

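The cell's top has corners (177,168), (309,168), (305,362) and (176,362). It is centred between the fingers (68/420) and square to them.

Run:
```python
from h import *
np.set_printoptions(precision=4,suppress=True)
w={k:v for k,v in np.load("w3.npz").items()}
c=np.array([atz(w,(194+u/4-.4,128+v/4-.4),.085) for u,v in((177,168),(309,168),(305,362),(176,362))])
for i,j in((3,0),(2,1),(0,1),(3,2)):
    d=(c[j]-c[i]); print(np.linalg.norm(d),np.degrees(np.arctan2(d[1],d[0])))
T=TW(); print(c.mean(0),T[:3,3]); d=c.mean(0)-T[:3,3]; d[2]=.06-T[2,3]; print(T[:3,:3].T@d*1000)
print(get_state()["wrist_force"])
```

```text
0.04086626301094251 61.5822421026545
0.040868198363179134 62.484328826648486
0.02590337544375009 -27.275421577087045
0.026546729739796906 -27.296352924198334
[0.4272 0.1558 0.085 ] [0.4284 0.1568 0.1747]
[ -1.7255  -1.0256 114.6896]
[-0.414   0.1617  0.0498]
```

Emit:
jog_arm([
  {"fingers":0.45,"slide":[-2,-1,30],"angular":[0,0,0]},
  {"fingers":0.45,"slide":[-2,-1,60],"angular":[0,0,0]},
  {"fingers":0.45,"slide":[-2,-1,85],"angular":[0,0,0]},
  {"fingers":0.45,"slide":[-2,-1,105],"angular":[0,0,0]},
  {"fingers":0.45,"slide":[-2,-1,118],"angular":[0,0,0]},
  {"fingers":0.45,"slide":[-2,-1,120],"angular":[0,0,0]},
  {"fingers":0.45,"slide":[-2,-1,120],"angular":[0,0,0]},
])

```text
clock: 9.53
tcp_pos: [0.4253, 0.1554, 0.0532]
orientation: [0.0, 0.854, 0.52, 0.001]
wrist_force: [-0.7, -0.2, 0.5]
finger_gap: 0.0466
grip_force: 0.0
```

Emit:
jog_arm([
  {"fingers":0.6,"slide":[0,0,0],"angular":[0,0,0]},
  {"fingers":0.65,"slide":[0,0,0],"angular":[0,0,0]},
  {"fingers":0.7,"slide":[0,0,0],"angular":[0,0,0]},
  {"fingers":0.8,"slide":[0,0,0],"angular":[0,0,0]},
  {"fingers":1,"slide":[0,0,0],"angular":[0,0,0]},
  {"fingers":1,"slide":[0,0,0],"angular":[0,0,0]},
  {"fingers":1,"slide":[0,0,0],"angular":[0,0,0]},
  {"fingers":1,"slide":[0,0,0],"angular":[0,0,0]},
  {"fingers":1,"slide":[0,0,0],"angular":[0,0,0]},
  {"fingers":1,"slide":[0,0,0],"angular":[0,0,0]},
], squeeze=30)

```text
clock: 10.37
tcp_pos: [0.4259, 0.1555, 0.0539]
orientation: [0.001, 0.854, 0.52, 0.002]
wrist_force: [-0.9, -0.6, 7.1]
finger_gap: 0.0256
grip_force: 29.6
```

Emit:
jog_arm([
  {"fingers":1,"slide":[0,0,-5],"angular":[0,0,0]},
  {"fingers":1,"slide":[0,0,-15],"angular":[0,0,0]},
  {"fingers":1,"slide":[0,0,-35],"angular":[0,0,0]},
  {"fingers":1,"slide":[0,0,-60],"angular":[0,0,0]},
  {"fingers":1,"slide":[0,0,-90],"angular":[0,0,0]},
  {"fingers":1,"slide":[0,0,-120],"angular":[0,0,-5]},
  {"fingers":1,"slide":[0,0,-150],"angular":[0,0,-10]},
  {"fingers":1,"slide":[0,0,-170],"angular":[0,0,-16]},
  {"fingers":1,"slide":[0,0,-170],"angular":[0,0,-22]},
  {"fingers":1,"slide":[0,0,-170],"angular":[0,0,-26.5]},
])

```text
clock: 11.2
tcp_pos: [0.4251, 0.1555, 0.2245]
orientation: [0.001, 0.71, 0.704, 0.002]
wrist_force: [-0.4, -0.6, -2.4]
finger_gap: 0.0257
grip_force: 29.7
```

Run:
```python
from h import *
np.set_printoptions(precision=4,suppress=True)
T=TW(); d=np.array([.588,-.111,.21])-T[:3,3]; print(T[:3,:3].T@d*1000, T[:3,0], get_state()["grip_force"],get_state()["finger_gap"])
```

```text
[-265.1604  165.0199   14.9821] [0.0083 1.     0.0007] 29.672579169273376 0.025738518595522012
```

Emit:
jog_arm([
  {"fingers":1,"slide":[-15,9,0],"angular":[0,0,0]},
  {"fingers":1,"slide":[-45,28,0],"angular":[0,0,0]},
  {"fingers":1,"slide":[-75,47,0],"angular":[0,0,0]},
  {"fingers":1,"slide":[-105,65,0],"angular":[0,0,0]},
  {"fingers":1,"slide":[-137,85,0],"angular":[0,0,0]},
  {"fingers":1,"slide":[-169,105,0],"angular":[0,0,0]},
  {"fingers":1,"slide":[-200,124,0],"angular":[0,0,0]},
  {"fingers":1,"slide":[-230,143,0],"angular":[0,0,0]},
  {"fingers":1,"slide":[-252,157,0],"angular":[0,0,0]},
  {"fingers":1,"slide":[-265,165,0],"angular":[0,0,0]},
])

```text
clock: 12.03
tcp_pos: [0.5868, -0.1149, 0.2221]
orientation: [0.0, 0.713, 0.701, -0.0]
wrist_force: [1.0, 0.2, -1.2]
finger_gap: 0.0256
grip_force: 29.8
```

Emit:
jog_arm([
  {"fingers":1,"slide":[0,0,5],"angular":[0,0,0]},
  {"fingers":1,"slide":[0,0,15],"angular":[0,0,0]},
  {"fingers":1,"slide":[0,0,30],"angular":[0,0,0]},
  {"fingers":1,"slide":[0,0,45],"angular":[0,0,0]},
  {"fingers":1,"slide":[0,0,60],"angular":[0,0,0]},
  {"fingers":1,"slide":[0,0,75],"angular":[0,0,0]},
  {"fingers":1,"slide":[0,0,87],"angular":[0,0,0]},
  {"fingers":1,"slide":[0,0,94],"angular":[0,0,0]},
  {"fingers":1,"slide":[0,0,98],"angular":[0,0,0]},
  {"fingers":1,"slide":[0,0,98],"angular":[0,0,0]},
])

```text
clock: 12.87
tcp_pos: [0.5847, -0.1108, 0.1234]
orientation: [-0.001, 0.711, 0.703, -0.0]
wrist_force: [-0.1, 0.2, -1.3]
finger_gap: 0.0255
grip_force: 29.8
```

Run:
```python
from h import *
np.set_printoptions(precision=4,suppress=True)
print(TW(),get_state()["grip_force"])
w=cam("wrist"); s=cam("scene"); t=cam("top")
for n,p in dict(w=w,s=s,t=t).items(): np.savez(f"f{n}.npz",**{k:p[k] for k in("color","fovy","cx","cy","T")})
c=cv2.resize(s["color"][130:260,125:345,::-1],(440,260),interpolation=cv2.INTER_CUBIC)
d=cv2.resize(t["color"][150:220,160:370,::-1],(630,210),interpolation=cv2.INTER_CUBIC)
a=cv2.resize(w["color"][:,:,::-1],(346,260)); im=np.zeros((480,786,3),np.uint8); im[:260,:440]=c; im[:260,440:]=a; im[265:475,:630]=d
cv2.imwrite("pics/f1.png",im)
```

```text
[[ 0.0124  0.9999 -0.0019  0.5847]
 [ 0.9999 -0.0124  0.0007 -0.1108]
 [ 0.0007 -0.0019 -1.      0.1234]
 [ 0.      0.      0.      1.    ]] 29.8151296377182
```

View pics/f1.png

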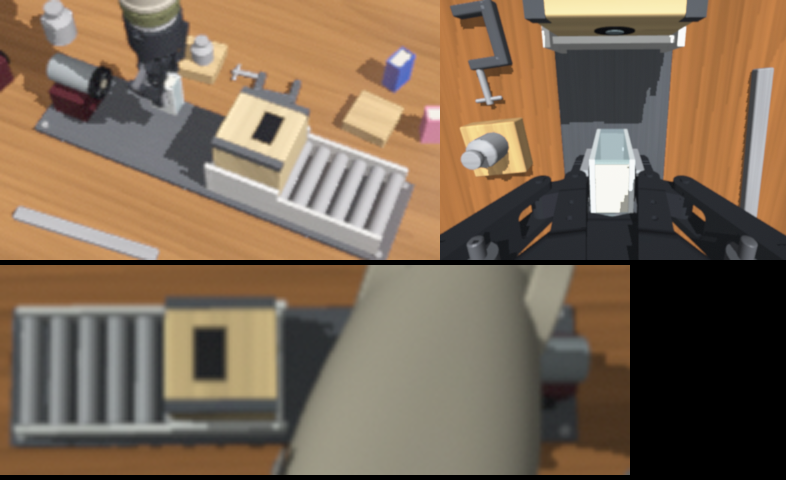

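The cell hangs upright on the axis, the carton is at the stop with its window facing the lamp, and the wooden block is left in place. I fit the rig axis from the plate edges.

Run:
```python
from h import *
np.set_printoptions(precision=4,suppress=True)
w={k:v for k,v in np.load("fw.npz").items()}
hsv=cv2.cvtColor(w["color"],cv2.COLOR_RGB2HSV)
L=[];Rr=[]
for v in range(85,215,5):
    b=hsv[v,:,1]<75; c=int(256)
    # grow from plate columns 190..320
    m=hsv[v,:,1].astype(int)
    l=200
    while l>100 and m[l]<110: l-=1
    r=305
    while r<420 and m[r]<110: r+=1
    L.append(atz(w,(l+.5,v),.012)[:2]); Rr.append(atz(w,(r-.5,v),.012)[:2])
L=np.array(L);Rr=np.array(Rr)
print(np.hstack([L,Rr])[::3])
for E in(L,Rr):
    k=np.abs(E[:,0]-np.median(E[:,0]))<.008; p=np.polyfit(E[k,1],E[k,0],1); print(k.sum(),"slope deg",np.degrees(p[0]),"x at -.11",np.polyval(p,-.11))
# plate far corners etc. from top picture, rig ends
t={k:v for k,v in np.load("ft.npz").items()}
for z,u in((.012,(160+575/3,150+42/3)),(.012,(160+575/3,150+175/3)),(.012,(160+12/3,150+180/3)),(.13,(160+163/3,150+40/3)),(.13,(160+276/3,150+38/3)),(.13,(160+163/3,150+140/3)),(.13,(160+276/3,150+138/3))): print(z,atz(t,u,z))
for n in("w","s"):
    p={k:v for k,v in np.load(f"f{n}.npz").items()}
s=cam("scene"); print([ (n,[(np.round(d["point"],1).tolist(),round(d["p"],2)) for d in tip_of(n,s)][:3]) for n in("beam_mid","cell_mid","bay_home")])
print("expect",proj(s,[.588,-.111,.09]),TW()[:3,3])
```

```text
[[ 0.5181 -0.0266  0.6561 -0.0283]
 [ 0.5178 -0.0381  0.6553 -0.0397]
 [ 0.5176 -0.0499  0.6553 -0.0515]
 [ 0.5173 -0.062   0.6553 -0.0636]
 [ 0.5171 -0.0745  0.6554 -0.0761]
 [ 0.5177 -0.0874  0.6554 -0.0889]
 [ 0.5174 -0.1006  0.6554 -0.1021]
 [ 0.5172 -0.1142  0.6554 -0.1157]
 [ 0.5169 -0.1282  0.6554 -0.1297]]
26 slope deg 0.37480293516904567 x at -.11 0.5172822651838818
26 slope deg 0.32688199330561246 x at -.11 0.6553115839625773
0.012 [ 0.6521 -0.3227  0.012 ]
0.012 [ 0.5157 -0.3155  0.012 ]
0.012 [0.5188 0.2472 0.012 ]
0.13 [0.6323 0.0869 0.13  ]
0.13 [ 0.633  -0.0153  0.13  ]
0.13 [0.5411 0.087  0.13  ]
0.13 [ 0.5415 -0.0139  0.13  ]
[('beam_mid', [([207.1, 182.1], 0.71), ([155.1, 146.9], 0.48)]), ('cell_mid', [([260.5, 173.5], 0.65), ([343.1, 191.3], 0.56), ([323.4, 163.1], 0.53)]), ('bay_home', [])]
expect [np.float64(208.4280507327557), np.float64(183.88858226082993)] [ 0.5861 -0.1121  0.125 ]
```

Emit:
jog_arm([
  {"fingers":1,"slide":[0,0,6],"angular":[0,0,0]},
  {"fingers":1,"slide":[0,0.5,14],"angular":[0,0,0]},
  {"fingers":1,"slide":[0,0.5,23],"angular":[0,0,0]},
  {"fingers":1,"slide":[0,0.5,30],"angular":[0,0,0]},
  {"fingers":1,"slide":[0,0.5,34],"angular":[0,0,0]},
  {"fingers":1,"slide":[0,0.5,36],"angular":[0,0,0]},
  {"fingers":1,"slide":[0,0.5,36],"angular":[0,0,0]},
  {"fingers":1,"slide":[0,0.5,36],"angular":[0,0,0]},
  {"fingers":1,"slide":[0,0.5,36],"angular":[0,0,0]},
  {"fingers":1,"slide":[0,0.5,36],"angular":[0,0,0]},
])

```text
clock: 14.05
tcp_pos: [0.5866, -0.112, 0.0888]
orientation: [0.0, 0.712, 0.702, 0.0]
wrist_force: [-0.8, 1.2, -1.3]
finger_gap: 0.0259
grip_force: 29.8
```

Run:
```python
from h import *
np.set_printoptions(precision=4,suppress=True)
T=TW(); print(T,get_state()["grip_force"])
w=cam("wrist"); s=cam("scene")
uw=[(np.round(d["point"],1).tolist(),round(d["p"],2)) for d in tip_of("cell_mid",w)][:3]
us=[(np.round(d["point"],1).tolist(),round(d["p"],2)) for d in tip_of("cell_mid",s)][:4]
print(uw,us,"exp",proj(w,[.5865,-.111,.09]),proj(s,[.5865,-.111,.09]))
c=cv2.resize(s["color"][140:220,150:270,::-1],(600,400),interpolation=cv2.INTER_CUBIC)
cv2.imwrite("pics/f2.png",c)
top=proj(w,[.5865,-.091,.12]),proj(w,[.5865,-.131,.12]); print(top)
np.savez("fw2.npz",color=w["color"])
```

```text
[[ 0.0134  0.9999  0.0009  0.5866]
 [ 0.9999 -0.0134 -0.0004 -0.112 ]
 [-0.0004  0.001  -1.      0.0888]
 [ 0.      0.      0.      1.    ]] 29.815629422664642
[([256.2, 243.7], 0.91), ([31.4, 47.9], 0.37)] [([321.8, 165.9], 0.7), ([341.0, 190.8], 0.56), ([206.8, 185.1], 0.51), ([119.2, 175.3], 0.43)] exp [np.float64(255.01521443410658), np.float64(245.5020323721414)] [np.float64(208.66596080236647), np.float64(183.5046537459406)]
([np.float64(254.64290598703164), np.float64(235.40434244545867)], [np.float64(255.83742197611036), np.float64(323.3676947481344)])
```

View pics/f2.png

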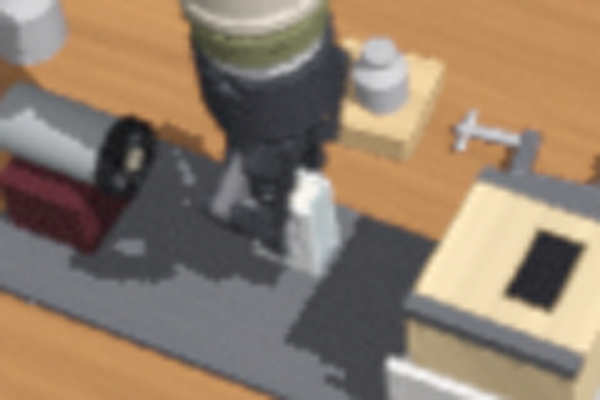

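The cell is upright at crop (312,225), between the lamp at (130,160) and the carton. The pixels match the expected beam point within 2 px. I am handing in.

```bash
python3 -c "
from workcell import *
print(hand_in())"
```

```text
the job is handed in; nothing more can be done
None
```

The job is handed in, with no verdict returned: the carton is pushed home against the stop, and the glass cell is held upright by its frosted faces, in the air on the beam half-way between lamp and carton.

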